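Weigh an injector body on the bench spring scale and log the reading

TASK

Hang the injector body by its yoke on the hook of the bench spring scale, letting the hook take up the weight gradually, so that the hook neither jerks down nor springs back when you let go, and without overloading the scale or forcing the part against it. Let go, let it hang still, and only then press the round push button on the console to log the reading. Leave the injector hanging and everything else on the bench where it is.

Things in the scene. Friction and masses are not known exactly. Their poses are not given: they have to be found in the camera images.
- injector: stainless injector body standing upright, 181 mm tall, weight unknown beforehand (about 2 to 9 N). Origin at the centre of its underside, z up its axis. Round foot 48 mm wide, body 30 mm, collar 44 mm wide with its top at z = 82 mm; above it a steel yoke with a rectangular window, open through along x, and a flat grip tab on top. The same after half a turn
- yoke_bar (a point): middle of the underside of the yoke's crossbar, 125 mm above the injector's origin: this line rests on the hook. Crossbar: round bar 10 mm thick along y. The window under it is 43 mm high (down to the collar) and 36 mm wide along y, between two uprights 5 mm (y) by 10 mm (x)
- yoke_tab (a point): place to grip on the tab, 165 mm above the injector's origin. The tab is 14 mm thick along y and 20 mm wide along x and stands on the middle of the crossbar from z = 135 to 181 mm; pinch it across the 14 mm, along the injector's y
- scale: bench spring scale, fixed: grey column 40 x 56 mm, 316 mm tall with its cap, on a foot plate; origin under the column's centre at bench level. Its hook arm reaches out along the scale's -x. The yoke goes on from the tip's side: move it along the scale's +x with the tip passing through the window, then down until the crossbar rests on the seat
- scale_arm (a joint): how far the hook arm has sunk, m: 0 unloaded, grows straight down, stop at 0.09. The spring takes about 140 N per m (7 mm per N), damped by about 4 N s/m: if the fingers still carry or push some load at letting go, it jumps. More than 0.075 (10.5 N) is an overload, over 0.04 m/s after letting go is a jerk
- saddle (a point): middle of the hook's flat seat, at its upper face, 225 mm above the bench unloaded (moves with the arm), 160 mm from the column's centre; axes as the scale's. Seat 24 mm long along x between the upturned tip (at -x, 5 mm thick, rising 8 mm above the seat) and a rear stop (8 mm high), 16 mm wide, 6 mm thick. A bar behind it, top 8 mm above the seat, runs to the column
- log_button (a joint): travel of the round push button, m: 0 free, 0.006 fully pressed (about 5 N); springs back; 4 mm counts as pressed
- log_button_top (a point): centre of the top face of the round push button (30 mm wide), pressed straight down. It sits on a low console 120 x 160 x 45 mm; a small spring-return toggle stands 80 mm beside it and is not used
- manifold: bystander: aluminium block 60 x 60 x 50 mm with a rib and two brass fittings; origin at the centre of its underside
- holder: bystander: plain round stainless nozzle holder standing upright, 118 mm tall, 44 mm foot, narrow stem on top, no yoke and no window; origin at the centre of its underside
- washer: bystander: copper crush washer, 32 mm outside, 5 mm thick; origin at the centre of its underside
- bleeder: bystander: black plastic bleeder knob, 36 mm wide, 24 mm tall; origin at the centre of its underside
- wrench: bystander: steel wrench lying flat, 170 mm long along its x
- jar: bystander: closed jar, 60 mm wide, 90 mm tall; origin at the centre of its underside
- socket: bystander: dark steel socket, 26 mm wide, 40 mm tall; origin at the centre of its underside
Not all that is in view belongs to the job. What is shaped like the part that bears log_button but red is not meant.

How it is judged:
By the outcome, as a careful person would: the job done as asked, in the order asked, and still so for the second after the job is handed in, with the robot touching nothing.
It also fails if it takes over 64 s, if anything falls off the work surface, if the arm or the gripper's body presses on something with over 40 N, if the wrist force passes 120 N, or if a joint passes its speed limit or range.

ROBOT

A 6-joint arm with a two-finger parallel gripper is mounted at the origin on the work surface. World frame = base frame: x ahead of the robot, y to its left, z up, the work surface at z = 0. Lengths are in mm, angles in degrees, forces in N, time in s.
With the tool pointing down it reaches from about 350 to 775 mm from the base axis. Payload 5.5 kg.
Tool frame: the origin (TCP) lies at the very end of the fingers, on their centre line; the grasp point (between the pads) lies 19 mm behind it (bot.tcp_to_grasp is the distance from the TCP to the grasp point, in mm); z points along the fingers, y is the direction in which the jaws open and shut (so a half turn about z gives the same grasp; the last joint's range is limited). The gripper opens to 85 mm and grips with 20 to 120 N. Pads are 22 mm wide; open, the fingers measure 114 mm over their backs; the gripper's body (76 mm by 85 mm) begins 54 mm behind the grasp point. The pads swing forward as they close: fully open they stand 13 mm farther back than shut.
Start: joints at [-84.889, 17.945, 2.641, 74.691, 0, 82.002], TCP at [130.408, -560.062, 196.423] pointing down, gripper open.
Joint ranges: [-158.12, 158.12], [-49.38, 96.58], [-58.88, 72.47], [-126.05, 133.96], [-84.25, 85.87], [-180, 180]. Speed limits (degrees/s): [147.25, 147.25, 180, 180, 180, 180].

INTERFACE

Orientations are given as a 3x3 rotation matrix whose columns are the frame's x, y, z axes.
In Python, from plant import bot gives the robot as it stands.
- The arm moves only by the tool move_arm, never from a script. Its argument "targets" is a list of rows, each a list of 6 numbers: the shift along the world's x, y, z scaled (see below), then the turn, a rotation vector about the world's x, y, z scaled (see below). In form: [[x, y, z, ax, ay, az], ...]. A call has 1 to 12 rows; each row shifts and turns the pose as measured when the row begins; what a row does not reach is not made up. The controller multiplies each number of a shift by 3 cm and each number of a turn by 8 degrees. A row lasts 1/8 s, in which the tool goes at most 62.5 mm and 10.7 degrees, less where a joint would pass 70% of its speed; a pose out of reach is approached as far as the arm can. A call with a number of a shift or a turn outside -1 to 1 is refused whole. A call with a gripper value outside its range is refused whole. "claw" is the closure, from -1 (fully open) to 1 (shut), so that 0 is half open, set as the call begins (left out, the last holds). The fingers move at their own pace and stop on an object; the grip force is fixed at half the most. Time passes only in rows, so rows that do not move let the fingers close. It gives the time, the measured TCP pose, the force and the opening at its end, in the units of the state.
- bot.observe(): the state, without advancing time (a new reading comes with each control period).
- bot.snapshot(name): name is "scene" or "top" or "wrist"; returns a dict with "color" (400x640x3 uint8, red, green, blue), "fx", "fy", "cx", "cy" (pixels), "dist" ([k1, k2, p1, p2, k3] as OpenCV has them; the pictures are not rectified), "world_from_camera" (4x4, takes a point from camera to world coordinates); the wrist camera has in their place "tool_from_camera" (4x4, takes a point from camera to tool coordinates, whose origin is the TCP and whose axes are the flange's). Camera axes: x right, y up, looking along -z (the intrinsics and any distortion apply to the point x, -y, -z); pixel columns grow to the right and rows downward; lengths in mm; the calibration is good to about 2 mm. A picture is of the moment at which its call begins: read the wrist's pose just before it. There is no depth.
- bot.job_done(): hands the job in, once; it reports no verdict.
Trained networks look in a picture, given as the dict that the camera call returned (one of the last four; its "shot" number tells which), for a name from the list of things; names that differ only in an ending like _2 or _b are one class to them, and where a whole thing is asked for, a point or a joint stands for the part that bears it (a point fixed in the world has none). Each returns a list of dicts, best first, with "confidence" (0 to 1); they miss things now and then, are a little off and sometimes report something else, mostly with a low value. They report only what shows in the picture. A call takes as long as a camera call. They do not tell look-alikes from the thing itself.
- bot.search_frame(picture, name): "box" ([left, top, right, bottom] in pixels, round what is visible of it).
The state is a dict: "t": time; "joint_pos": joint angles; "qvel": joint speeds; "joint_efforts": joint torques, N m; "ee_pos": TCP position; "orientation": TCP orientation; "contact_force": force on the tool from outside, world axes, zero at the start; "ft_torque": the same for the moment, N m; "opening": finger opening in mm.
Only numpy, scipy, OpenCV 4.12 (cv2) and the standard library are available. Lean on these libraries where they do the work, as an engineer would, in place of code of your own. Each camera call takes 0.05 s, during which the arm holds its last target.

## Working session

There is one attempt and no reset: what is moved stays moved. The work goes in short steps, Python scripts to look and compute and a tool call to move; the robot and the scene stay as the last step left them, time stands still between calls to the robot, and variables do not carry over. Pictures are saved under pics/ and viewed, and the job is handed in when it is done.

Besides the shell and the picture viewer there is one more tool, called after ">>>" as a command line: name --pt "numbers of a row" for each row, then --argument value for the rest. move_arm: Moves the arm, as the interface text tells. Shifts and turns lie within -1 to 1; 1 stands for 3 cm of shift or 8 degrees of turn. Its arguments: {"type":"object","properties":{"targets":{"type":"array","items":{"type":"array","items":{"type":"number","minimum":-1,"maximum":1}}},"claw":{"type":"number"}},"required":["targets"]}

```bash
ls; mkdir -p pics
cat > h.py <<'E'
import numpy as np, cv2
from plant import bot
def save(p,name): cv2.imwrite('pics/'+name+'.png',cv2.cvtColor(p['color'],cv2.COLOR_RGB2BGR))
def K(p): return np.array([[p['fx'],0,p['cx']],[0,p['fy'],p['cy']],[0,0,1.]])
def wfc(p,st=None):
    if 'world_from_camera' in p: return np.array(p['world_from_camera'])
    T=np.eye(4);T[:3,:3]=np.array(st['orientation']).reshape(3,3);T[:3,3]=st['ee_pos'];return T@np.array(p['tool_from_camera'])
def ray(p,uv,st=None):
    n=cv2.undistortPoints(np.array([[uv]],float),K(p),np.array(p['dist'],float))[0,0]
    T=wfc(p,st); d=T[:3,:3]@np.array([n[0],-n[1],-1.]); return T[:3,3],d/np.linalg.norm(d)
def atz(p,uv,z,st=None):
    o,d=ray(p,uv,st); return o+d*(z-o[2])/d[2]
def proj(p,X,st=None):
    T=np.linalg.inv(wfc(p,st)); c=(T[:3,:3]@np.atleast_2d(X).T).T+T[:3,3]
    c=c*np.array([1,-1,-1.]); return cv2.projectPoints(c,np.zeros(3),np.zeros(3),K(p),np.array(p['dist'],float))[0][:,0]
def tri(rays):
    A=np.zeros((3,3));b=np.zeros(3)
    for o,d in rays:
        M=np.eye(3)-np.outer(d,d);A+=M;b+=M@o
    x=np.linalg.solve(A,b); return x,[np.linalg.norm((np.eye(3)-np.outer(d,d))@(x-o)) for o,d in rays]
E
python3 - <<'E'
from h import *
np.set_printoptions(precision=1,suppress=True)
st=bot.observe();print(st)
for n in ['scene','top','wrist']:
    p=bot.snapshot(n);save(p,n+'0');print(n,wfc(p,st))
    for k in ['injector','scale','scale_arm','log_button','yoke_tab','holder','saddle','manifold','jar']:
        try: print(k,[(np.round(r['box']),round(r['confidence'],2)) for r in bot.search_frame(p,k)][:3])
        except Exception as e: print(k,e)
E
```

```text
pics
{'t': 0.0, 'joint_pos': array([-84.9,  18. ,   2.6,  74.7,  -0. ,  82. ]), 'qvel': array([-0.1,  0.1,  0. , -0.1, -0. ,  0. ]), 'joint_efforts': array([  0. , -48.1,  29.9,   0. ,   0. ,   0. ]), 'ee_pos': array([ 130.4, -559.4,  195.5]), 'orientation': array([[ 1. ,  0.2, -0. ],
       [ 0.2, -1. ,  0. ],
       [ 0. , -0. , -1. ]]), 'contact_force': array([0.1, 0.1, 0.4]), 'ft_torque': array([-0., -0., -0.]), 'opening': 85.62851921568608}
scene [[  -0.7   -0.5    0.6 1174.3]
 [   0.7   -0.4    0.5  561.8]
 [   0.     0.8    0.6  831.6]
 [   0.     0.     0.     1. ]]
injector [(array([313., 168., 330., 206.]), 0.75)]
scale [(array([272., 196., 363., 348.]), 0.7), (array([212., 169., 229., 205.]), 0.26)]
scale_arm [(array([338., 201., 364., 224.]), 0.68)]
log_button [(array([306., 159., 314., 164.]), 0.63)]
yoke_tab [(array([312., 167., 329., 204.]), 0.88), (array([270., 194., 365., 349.]), 0.49)]
holder [(array([274., 174., 286., 213.]), 0.68)]
saddle []
manifold [(array([243., 168., 268., 193.]), 0.68), (array([442., 284., 454., 305.]), 0.34)]
jar [(array([210., 168., 231., 2
[... 208 characters left out ...]
_arm [(array([264., 127., 277., 188.]), 0.67), (array([434., 165., 463., 185.]), 0.22)]
log_button [(array([402., 265., 413., 276.]), 0.67), (array([252., 100., 301., 189.]), 0.42), (array([270., 126., 277., 186.]), 0.34)]
yoke_tab [(array([339., 211., 360., 230.]), 0.48)]
holder [(array([381., 199., 403., 215.]), 0.47)]
saddle [(array([270., 126., 275., 186.]), 0.81)]
manifold [(array([428., 206., 456., 228.]), 0.95), (array([195., 217., 249., 256.]), 0.22)]
jar []
wrist [[   0.2    0.9    0.3  211.5]
 [  -1.     0.2    0.1 -540.8]
 [  -0.    -0.3    0.9  373.5]
 [   0.     0.     0.     1. ]]
injector []
scale []
scale_arm []
log_button []
yoke_tab []
holder []
saddle []
manifold []
jar []
```

View pics/scene0.png

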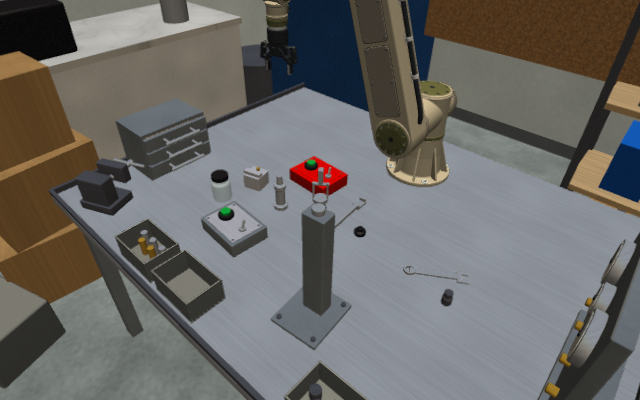

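View pics/top0.png

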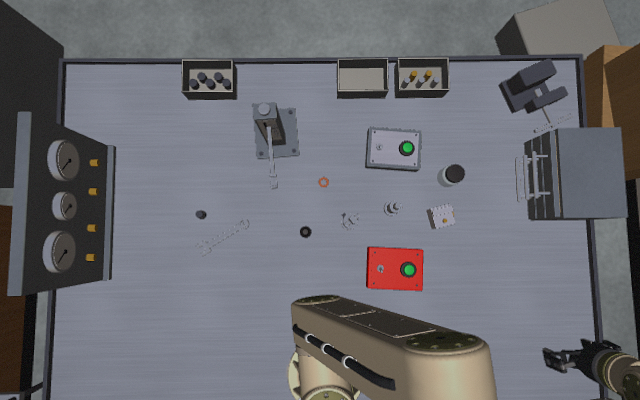

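View pics/wrist0.png

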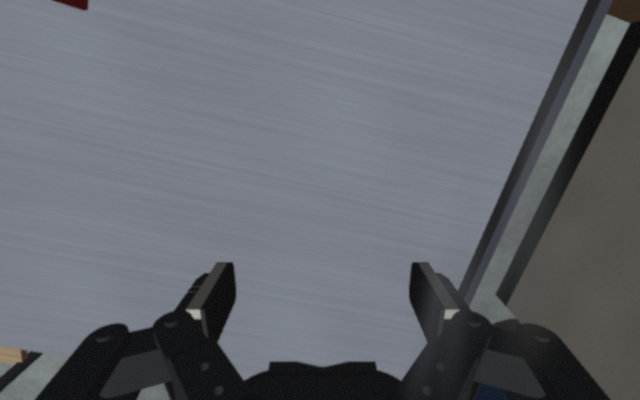

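Run:
```python
import cv2
a=cv2.imread('pics/top0.png')
cv2.imwrite('pics/top0a.png',cv2.resize(a[90:200,200:320],None,fx=5,fy=5,interpolation=cv2.INTER_CUBIC))
cv2.imwrite('pics/top0b.png',cv2.resize(a[180:300,320:470],None,fx=5,fy=5,interpolation=cv2.INTER_CUBIC))
a=cv2.imread('pics/scene0.png')
cv2.imwrite('pics/scene0a.png',cv2.resize(a[140:240,240:400],None,fx=5,fy=5,interpolation=cv2.INTER_CUBIC))
```

```text
(no output)
```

View pics/top0a.png

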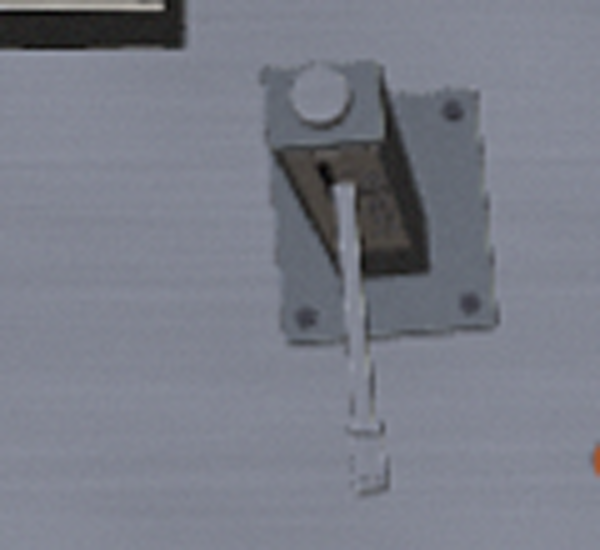

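View pics/top0b.png

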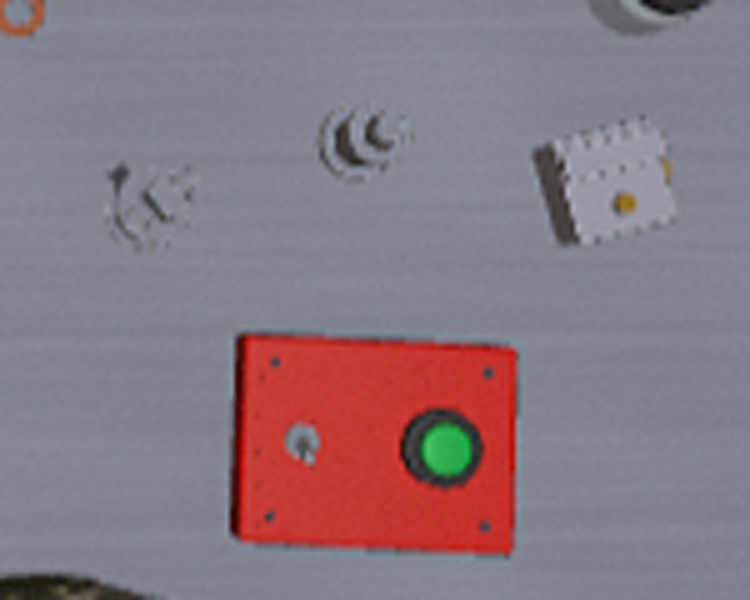

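View pics/scene0a.png

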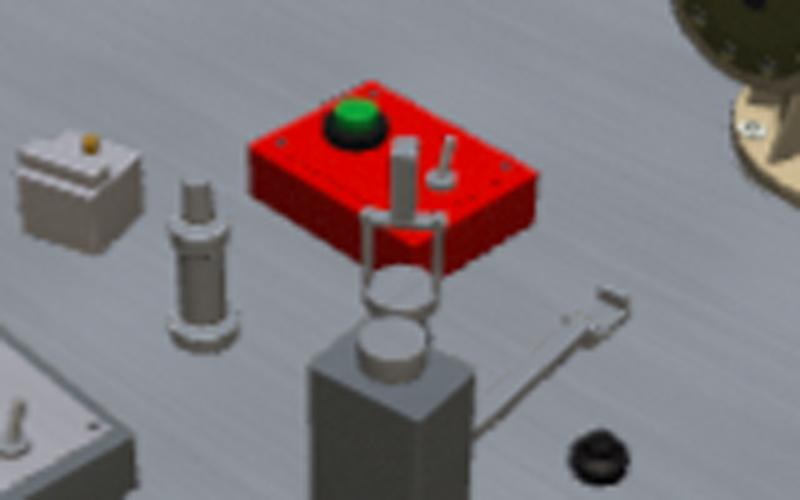

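```bash
cat > m1.py <<'E'
from h import *
np.set_printoptions(precision=1,suppress=True)
s=bot.snapshot('scene');t=bot.snapshot('top')
def S(x,y): return ray(s,(240+x/5,140+y/5))
def Ta(x,y): return ray(t,(200+x/5,90+y/5))
def Tb(x,y): return ray(t,(320+x/5,180+y/5))
def pl(r,z): o,d=r; return o+d*(z-o[2])/d[2]
print('tabtop tri',tri([S(404,140),Tb(188,178)]))
print('tabtop scene@181',pl(S(404,140),181),'top@181',pl(Tb(188,178),181), 'foot',pl(Tb(140,215),5))
print('bar ends scene',pl(S(362,216),130),pl(S(446,218),130))
print('hook tip',pl(Ta(374,491),233),pl(Ta(368,430),233),'root',pl(Ta(343,185),233), 'scene tip',pl(S(612,290),233),pl(S(632,300),233),pl(S(570,320),233))
print('plate corners',pl(Ta(475,92),5),pl(Ta(495,325),5),pl(Ta(290,340),5))
print('cap top',pl(Ta(320,92),316),'col bottom front corners',pl(Ta(345,278),0),pl(Ta(428,270),0))
print('button',atz(t,(407.5,148),60),atz(s,(226.5,212),60), 'toggle',atz(t,(379.5,147),60))
print('washer',atz(t,(323.5,182.5),3),'bleeder',atz(t,(306,231.5),12),'holder',pl(Tb(360,145),80),'jar',atz(t,(453,175),60))
print('red',pl(Tb(515,345),45),pl(Tb(240,335),45))
E
python3 m1.py
```

```text
tabtop tri (array([444.9, -79.5, 185.9]), [np.float64(9.564069941769828), np.float64(9.564069941769793)])
tabtop scene@181 [434.9 -75.6 181. ] top@181 [450.9 -87.7 181. ] foot [438.3 -75.2   5. ]
bar ends scene [452.  -91.5 130. ] [420.8 -54.8 130. ]
hook tip [518.9 123.1 233. ] [549.7 126.  233. ] root [675.1 138.5 233. ] scene tip [522.4 130.1 233. ] [522.1 141.6 233. ] [553.5 129.5 233. ]
plate corners [794.8  82.9   5. ] [648.4  71.6   5. ] [640.2 197.1   5. ]
cap top [697.1 139.6 316. ] col bottom front corners [679.6 164.   -0. ] [684.2 112.8   0. ]
button [ 654.9 -250.    60. ] [ 651.8 -242.6   60. ] toggle [ 658.8 -167.8   60. ]
washer [562.8  -2.6   3. ] bleeder [414.   51.8  12. ] holder [ 474.2 -196.1   80. ] jar [ 573.2 -380.4   60. ]
red [ 359.  -289.2   45. ] [ 366.4 -129.3   45. ]
```

>>> move_arm --pt "0.3 0.6 1 0 0 0" --pt "0.6 0.9 1 0 0 0" --pt "0.6 1 1 0 0 0" --pt "0.6 1 1 0 0 0" --pt "0.6 1 0.5 0 0 0" --pt "0.6 1 0 0 0 1" --pt "0.6 1 0 0 0 1" --pt "0.6 1 0 0 0 1" --pt "0.6 1 0 0 0 1" --pt "0.6 1 0 0 0 0" --pt "0.6 1 0 0 0 0" --pt "0.6 1 0 0 0 0" --claw -1

```text
t: 3.1
ee_pos: [341.5, -205.5, 335.9]
orientation: [[0.696, 0.718, 0.004], [0.718, -0.696, -0.002], [0.001, 0.004, -1.0]]
contact_force: [0.3, 0.0, 0.6]
opening: 85.4
```

>>> move_arm --pt "0.9 1 0 0 0 0" --pt "0.9 1 0 0 0 0" --pt "0.9 1 0 0 0 0" --pt "0.6 1 0 0 0 0" --pt "0 0 0 0 0 0"

```text
t: 3.72
ee_pos: [444.0, -79.4, 336.7]
orientation: [[0.694, 0.72, 0.006], [0.72, -0.694, -0.004], [0.002, 0.007, -1.0]]
contact_force: [-0.4, -0.9, 0.0]
opening: 85.3
```

Run:
```python
from h import *
import pickle
st=bot.observe();p=bot.snapshot('wrist');save(p,'w1');pickle.dump((p,st),open('w1.pkl','wb'));print(st['ee_pos'],st['contact_force'],p['fx'],bot.search_frame(p,'yoke_tab'),bot.search_frame(p,'injector'))
```

```text
[444.0131736  -79.44202554 336.67113328] [-0.43454227 -0.94668895  0.04163746] 304.5991302345422 [{'box': [297.7, 132.8, 340.3, 184.2], 'confidence': 0.69}] [{'box': [299.6, 135.2, 336.3, 186.5], 'confidence': 0.92}]
```

View pics/w1.png

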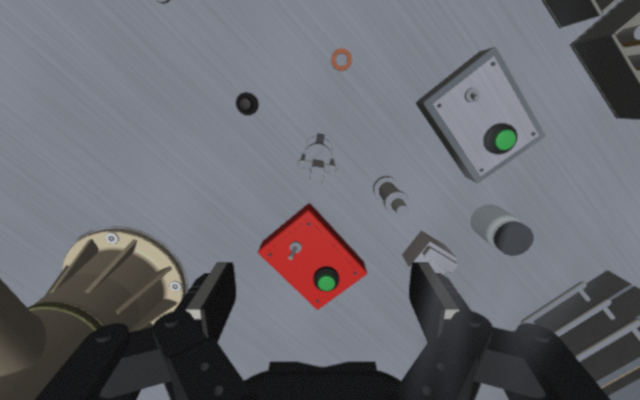

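Run:
```python
import cv2
a=cv2.imread('pics/w1.png')
cv2.imwrite('pics/w1a.png',cv2.resize(a[120:200,270:370],None,fx=7,fy=7,interpolation=cv2.INTER_CUBIC))
```

```text
(no output)
```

View pics/w1a.png

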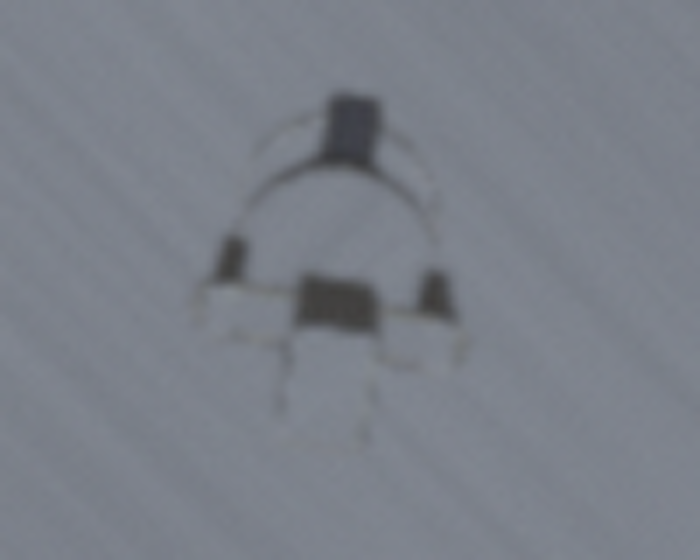

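```bash
cat > fit.py <<'E'
from h import *
import pickle
from scipy.optimize import least_squares
np.set_printoptions(precision=1,suppress=True)
p,st=pickle.load(open('w1.pkl','rb'))
# image left/right; local: x toward camera (yaw~46), y left=+y
obs=[((298,330),(10,7,181)),((380,332),(10,-7,181)),((280,412),(-10,7,181)),((365,440),(-10,-7,181)),
((232,240),(5,20.5,82)),((434,274),(5,-20.5,82)),((197,310),(0,23,130)),((465,345),(0,-23,130)),
((304,275),(10,7,135)),((330,95),(24,None,0)),]
obs=obs[:-1]
uv=np.array([(270+a/7,120+b/7) for (a,b),_ in obs]);L=np.array([l for _,l in obs],float)
def f(q):
    c,s=np.cos(q[2]),np.sin(q[2]);R=np.array([[c,-s,0],[s,c,0],[0,0,1]])
    return proj(p,L@R.T+[q[0],q[1],0],st)
r=least_squares(lambda q:(f(q)-uv).ravel(),[440,-78,np.radians(40)],loss='soft_l1')
print(r.x[:2],np.degrees(r.x[2]),(f(r.x)-uv))
E
python3 fit.py
```

```text
[442.5 -75.1] 38.08021995421747 [[-0.5 -0.8]
 [ 0.3  0.6]
 [-0.2  4.7]
 [-0.1  2.4]
 [ 0.7 -0.2]
 [ 0.4 -1.1]
 [ 1.5 -0.3]
 [-1.3 -0.4]
 [-0.5 -0.5]]
```

>>> move_arm --pt "-0.05 0.14 -1 0 0 -1" --pt "0 0 -1 0 0 0" --pt "0 0 -1 0 0 0" --pt "0 0 -0.5 0 0 0" --pt "0 0 0 0 0 0" --pt "0 0 0 0 0 0"

```text
t: 4.62
ee_pos: [438.9, -83.3, 230.8]
orientation: [[0.8, 0.601, 0.008], [0.601, -0.799, -0.008], [0.002, 0.012, -1.0]]
contact_force: [0.3, -0.1, 0.4]
opening: 85.4
```

Run:
```python
from h import *
import pickle
st=bot.observe();p=bot.snapshot('wrist');save(p,'w2');pickle.dump((p,st),open('w2.pkl','wb'));print(st['ee_pos'],st['orientation'],st['contact_force'])
cv2.imwrite('pics/w2a.png',cv2.resize(cv2.imread('pics/w2.png')[120:320,220:420],None,fx=3,fy=3,interpolation=cv2.INTER_CUBIC))
```

```text
[438.92374674 -83.26466426 230.75412326] [[ 0.79952081  0.60057837  0.00849119]
 [ 0.60063538 -0.7994817  -0.00813386]
 [ 0.00190354  0.0116033  -0.99993087]] [ 0.30879866 -0.07782841  0.3615455 ]
```

View pics/w2a.png

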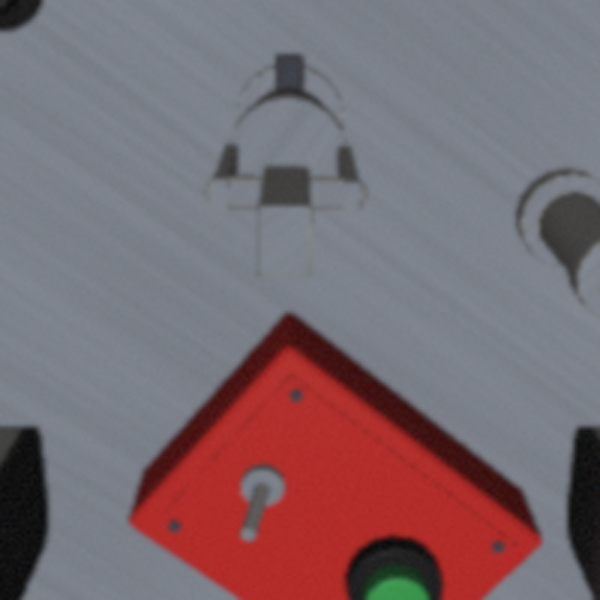

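```bash
cat > fit2.py <<'E'
from h import *
import pickle
from scipy.optimize import least_squares
np.set_printoptions(precision=2,suppress=True)
p,st=pickle.load(open('w2.pkl','rb'))
obs=[((259,207),(10,7,181)),((313,208),(10,-7,181)),((257,276),(-10,7,181)),((313,274),(-10,-7,181)),
((223,146),(5,23,82)),((352,147),(5,-23,82)),((207,192),(0,23,130)),((367,193),(0,-23,130)),
((264,167),(10,7,135)),((308,167),(10,-7,135)),((277,54),(15,7,0))][:-1]
uv=np.array([(220+a/3,120+b/3) for (a,b),_ in obs]);L=np.array([l for _,l in obs],float)
def f(q):
    c,s=np.cos(q[2]),np.sin(q[2]);R=np.array([[c,-s,0],[s,c,0],[0,0,1]])
    return proj(p,L@R.T+[q[0],q[1],0],st)
r=least_squares(lambda q:(f(q)-uv).ravel(),[440,-78,np.radians(40)],loss='soft_l1')
print(r.x[:2],np.degrees(r.x[2]),(f(r.x)-uv))
R=np.array(st['orientation']);print('tool x',np.degrees(np.arctan2(R[1,0],R[0,0])))
d=r.x[:2]-st['ee_pos'][:2];print(d,'in tool',R[:2,:2].T@d)
# tilt correction
import cv2
Rd=np.eye(3);a=np.radians(37.);Rd=np.array([[np.cos(a),np.sin(a),0],[np.sin(a),-np.cos(a),0],[0,0,-1]])
print(np.degrees(cv2.Rodrigues(Rd@R.T)[0]).ravel())
E
python3 fit2.py
```

```text
[441.9  -74.94] 36.31639755934765 [[-0.26 -0.04]
 [-0.25 -0.25]
 [ 0.56  1.07]
 [-0.57  1.83]
 [ 0.54 -0.55]
 [-0.28 -0.55]
 [ 2.26  0.08]
 [-2.47  0.1 ]
 [-0.02 -0.55]
 [ 0.52 -0.43]]
tool x 36.91549480147122
[2.97 8.32] in tool [ 7.38 -4.87]
[0.47 0.49 0.09]
```

>>> move_arm --pt "0.1 0.28 0 0.06 0.06 0" --pt "0 0 -0.8 0 0 0" --pt "0 0 -0.8 0 0 0" --pt "0 0 -0.6 0 0 0" --pt "0 0 0 0 0 0"

```text
t: 5.3
ee_pos: [445.7, -74.0, 167.0]
orientation: [[0.799, 0.601, 0.006], [0.601, -0.799, -0.0], [0.005, 0.004, -1.0]]
contact_force: [-0.0, 0.1, 0.0]
opening: 85.5
```

>>> move_arm --pt "-0.12 -0.03 -0.4 0 0 0" --pt "0 0 -0.3 0 0 0" --pt "0 0 0 0 0 0"

```text
t: 5.68
ee_pos: [443.4, -75.0, 146.5]
orientation: [[0.799, 0.601, 0.009], [0.601, -0.799, -0.001], [0.006, 0.006, -1.0]]
contact_force: [-1.1, -0.7, 0.2]
opening: 85.2
```

Run:
```python
from h import *
st=bot.observe();p=bot.snapshot('wrist');save(p,'w3');print(st['ee_pos'],st['contact_force'])
st=bot.observe();print(st['ee_pos'],st['contact_force'])
```

```text
[443.4069394  -75.0201547  146.51300959] [-1.05206279 -0.70329664  0.1873073 ]
[443.59309671 -75.09287059 146.86609466] [ 0.9961362   0.59100257 -0.40411567]
```

View pics/w3.png

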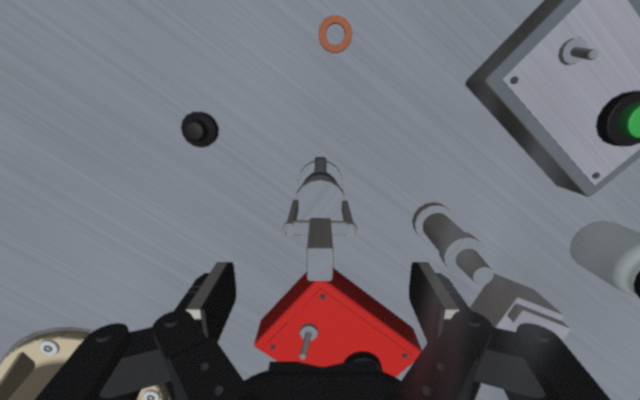

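>>> move_arm --pt "0 0 0 0 0 0" --pt "0 0 0 0 0 0" --pt "0 0 0 0 0 0" --pt "0 0 0 0 0 0" --pt "0 0 0 0 0 0" --pt "0 0 0 0 0 0" --claw 1

```text
t: 6.48
ee_pos: [444.4, -75.4, 148.0]
orientation: [[0.799, 0.601, 0.011], [0.601, -0.799, -0.002], [0.008, 0.008, -1.0]]
contact_force: [-0.9, 0.1, -0.3]
opening: -0.1
```

Run:
```python
from h import *
st=bot.observe();p=bot.snapshot('wrist');save(p,'w4');print(st['ee_pos'],st['contact_force'],st['opening'])
X=[st['ee_pos']-np.array(st['orientation'])[:,2]*k for k in (0,19)];print(proj(p,X,st), wfc(p,st))
s=bot.snapshot('scene');save(s,'s4');cv2.imwrite('pics/s4a.png',cv2.resize(cv2.imread('pics/s4.png')[100:260,220:420],None,fx=4,fy=4,interpolation=cv2.INTER_CUBIC)[:600])
```

```text
[444.39525667 -75.44407027 147.96914032] [-0.88923085  0.05887199 -0.31792927] -0.07664814733075011
[[321.9200042  236.58199605]
 [321.90441264 250.524804  ]] [[ 6.01405605e-01  7.60451385e-01  2.44999979e-01  5.09024100e+02]
 [-7.98900032e-01  5.69186809e-01  1.94383938e-01 -2.50848991e+01]
 [ 8.36877884e-03 -3.12634081e-01  9.49836773e-01  3.26557415e+02]
 [ 0.00000000e+00  0.00000000e+00  0.00000000e+00  1.00000000e+00]]
```

View pics/w4.png

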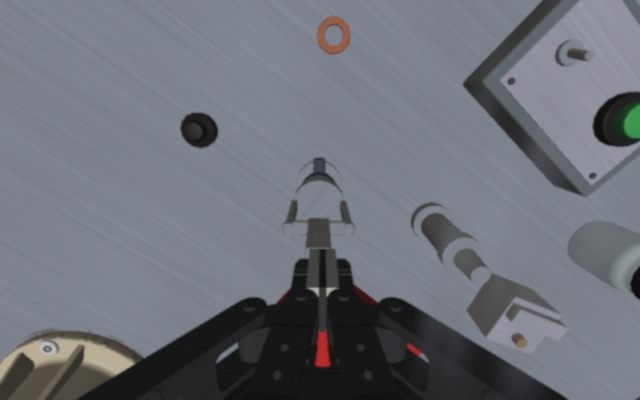

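View pics/s4a.png

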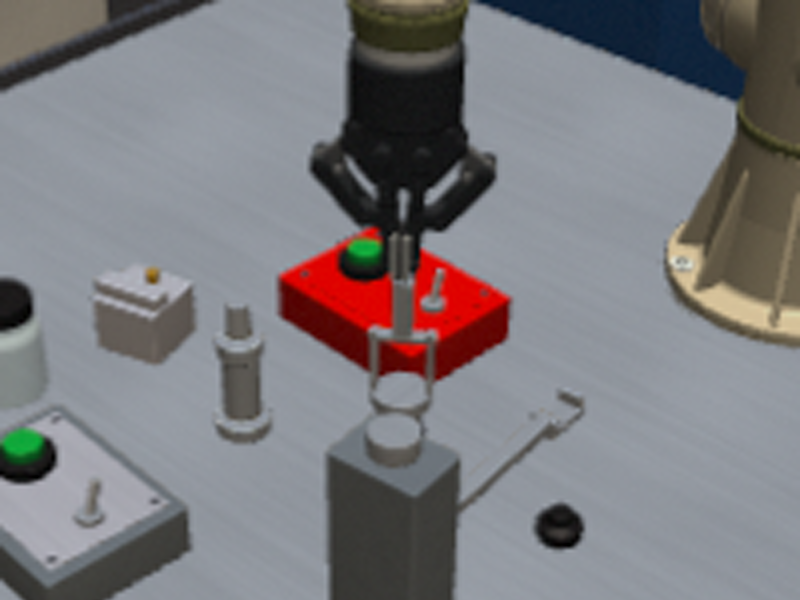

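Run:
```python
from h import *
np.set_printoptions(precision=1,suppress=True)
s=bot.snapshot('scene');st=bot.observe();R=np.array(st['orientation'])
P=lambda X:((proj(s,X)-[220,100])*4)
e=np.array(st['ee_pos']);print(e)
print('TCP, grasp, +54',P([e,e-R[:,2]*19,e-R[:,2]*73]))
for c in [(442,-75),(438,-75)]: print('inj z=0,82,130,135,181',P([[*c,z] for z in (0,82,130,135,181)]))
t=bot.snapshot('top');save(t,'t4');print(proj(t,[e,[442,-75,181]]))
p=bot.snapshot('wrist');print('wrist pad front corners',proj(p,[e+R@np.array(v) for v in [(11,0,0),(-11,0,0),(11,0,-19),(11,0,-40)]],st))
cv2.imwrite('pics/s5a.png',cv2.resize(cv2.cvtColor(s['color'],cv2.COLOR_RGB2BGR)[130:220,290:350],None,fx=6,fy=6,interpolation=cv2.INTER_CUBIC))
w=cv2.imread('pics/w4.png');cv2.imwrite('pics/w4a.png',cv2.resize(w[140:340,250:400],None,fx=3,fy=3,interpolation=cv2.INTER_CUBIC))
```

```text
[444.4 -75.4 148. ]
TCP, grasp, +54 [[393.7 316.5]
 [394.3 294.2]
 [396.1 228.4]]
inj z=0,82,130,135,181 [[393.6 474.3]
 [395.1 389.1]
 [396.1 335.9]
 [396.2 330.2]
 [397.1 276.5]]
inj z=0,82,130,135,181 [[397.1 471.8]
 [398.8 386.7]
 [399.8 333.5]
 [399.9 327.8]
 [401.  274.1]]
[[351.9 218.7]
 [352.8 219.1]]
wrist pad front corners [[321.9 220.7]
 [321.9 252. ]
 [321.9 233.2]
 [321.9 250.5]]
```

View pics/s5a.png

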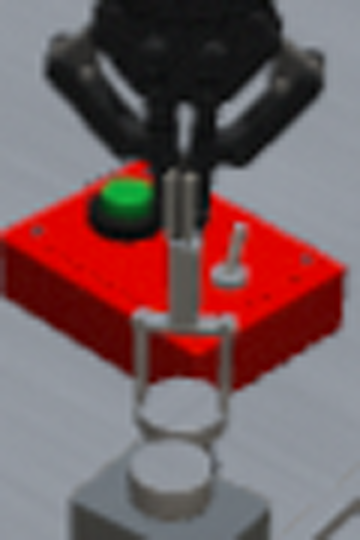

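View pics/w4a.png

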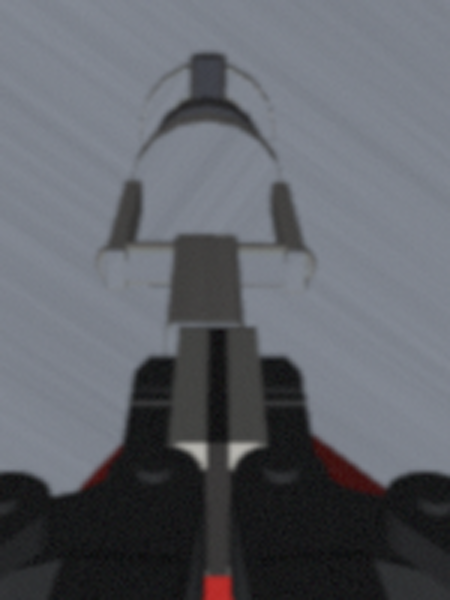

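Run:
```python
from h import *
np.set_printoptions(precision=1,suppress=True)
st=bot.observe();p=bot.snapshot('wrist');print(st['t'],np.array(p['tool_from_camera']),bot.tcp_to_grasp,[a for a in dir(bot) if a[0]!='_'])
R=np.array(st['orientation']);e=np.array(st['ee_pos'])
for z in (0,-13,-30,-50,-70): print(z,proj(p,[e+R@np.array(v) for v in [(11,43,z),(-11,43,z),(11,-43,z)]],st).ravel())
for z in (0,-20,-40,-60,-80): print(z,proj(p,[e+R@np.array(v) for v in [(11,11,z),(11,-11,z),(0,8,z)]],st).ravel())
```

```text
6.725 [[   0.     0.9    0.3   83.3]
 [   1.    -0.    -0.     0.1]
 [  -0.     0.3   -0.9 -177.9]
 [   0.     0.     0.     1. ]] 18.700000000000003 ['IKError', 'job_done', 'observe', 'search_frame', 'snapshot', 'tcp_to_grasp']
0 [390.3 220.7 387.9 252.  253.6 220.7]
-13 [395.  229.  392.2 262.1 248.8 229. ]
-30 [402.2 241.8 398.9 277.5 241.6 241.8]
-50 [412.7 260.5 408.6 299.9 231.  260.5]
-70 [426.5 285.  421.  328.7 217.2 285. ]
0 [339.4 220.7 304.4 220.6 334.4 236.6]
-20 [341.3 234.  302.5 234.  335.7 251.3]
-40 [343.7 250.5 300.1 250.5 337.4 269.7]
-60 [346.7 271.8 297.  271.8 339.5 293. ]
-80 [350.8 300.1 292.9 300.1 342.3 323.9]
```

>>> move_arm --pt "-0.08 0 0 0.015 0.08 0" --pt "0 0 0 0 0 0" --pt "0 0 0 0 0 0" --pt "0 0 0 0 0 0" --pt "0 0 0 0 0 0" --claw -1

```text
t: 7.4
ee_pos: [441.8, -75.5, 147.9]
orientation: [[0.799, 0.601, -0.001], [0.601, -0.799, 0.0], [-0.0, -0.001, -1.0]]
contact_force: [0.2, 0.9, -0.3]
opening: 85.5
```

>>> move_arm --pt "0 0 -0.4 0 0 0" --pt "0 0 -0.4 0 0 0" --pt "0 0 -0.35 0 0 0" --pt "0 0 0 0 0 0"

```text
t: 7.9
ee_pos: [441.0, -75.1, 110.1]
orientation: [[0.799, 0.601, -0.002], [0.601, -0.799, 0.001], [-0.001, -0.002, -1.0]]
contact_force: [-0.2, -0.1, -0.7]
opening: 85.3
```

Run:
```python
from h import *
st=bot.observe();p=bot.snapshot('wrist');save(p,'w6');print(st['ee_pos'],st['contact_force'])
s=bot.snapshot('scene')
cv2.imwrite('pics/s6a.png',cv2.resize(cv2.cvtColor(s['color'],cv2.COLOR_RGB2BGR)[130:220,280:360],None,fx=6,fy=6,interpolation=cv2.INTER_CUBIC))
```

```text
[440.97113522 -75.14847647 110.08182613] [-0.1863364  -0.08355477 -0.73888989]
```

View pics/w6.png

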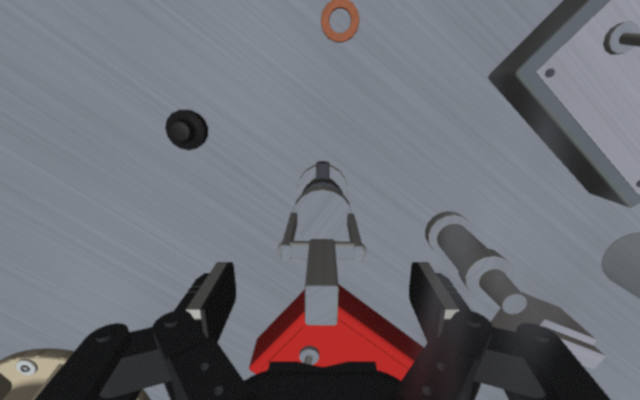

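View pics/s6a.png

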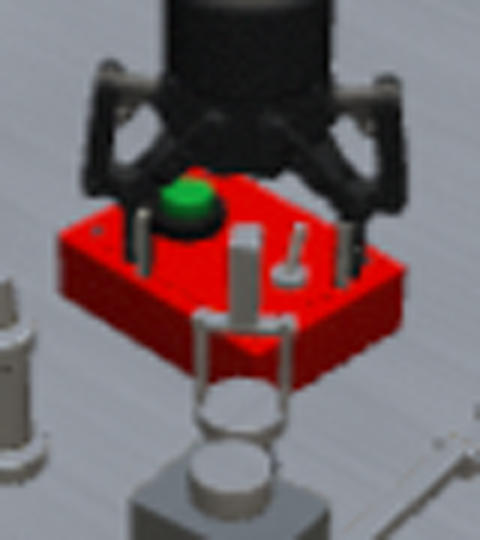

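>>> move_arm --pt "0.03 0 0 0 0 0" --pt "0 0 0 0 0 0" --pt "0 0 0 0 0 0" --pt "0 0 0 0 0 0" --pt "0 0 0 0 0 0" --claw 1

```text
t: 8.62
ee_pos: [443.3, -75.5, 112.2]
orientation: [[0.799, 0.601, 0.001], [0.601, -0.799, 0.0], [0.001, 0.0, -1.0]]
contact_force: [-0.7, -0.2, -0.9]
opening: 13.4
```

>>> move_arm --pt "0 0 0.5 0 0 0" --pt "0 0 1 0 0 0" --pt "0 0 1 0 0 0" --pt "0 0 1 0 0 0" --pt "0 0 0.6 0 0 0" --pt "0 0 0 0 0 0" --pt "0 0 0 0 0 0"

```text
t: 9.5
ee_pos: [439.4, -74.4, 233.8]
orientation: [[0.799, 0.601, -0.009], [0.601, -0.799, 0.003], [-0.005, -0.008, -1.0]]
contact_force: [-0.2, 0.6, -4.2]
opening: 13.3
```

```bash
cat > avg.py <<'E'
from h import *
import sys
np.set_printoptions(precision=2,suppress=True)
n=int(sys.argv[1]);F=[];E=[]
for i in range(n):
    st=bot.observe();F.append(st['contact_force']);E.append(st['ee_pos']);bot.snapshot('scene')
F=np.array(F);print('F',F.mean(0),'sd',F.std(0));print(F[:,2]);print('E',np.mean(E,0),E[-1],st['t'],st['opening']);print(st['orientation'])
E
python3 avg.py 12
```

```text
F [-0.01  0.16 -3.28] sd [0.53 0.54 0.53]
[-4.16 -3.72 -3.74 -2.94 -2.49 -3.97 -3.15 -3.   -3.64 -3.22 -2.51 -2.85]
E [439.52 -74.42 234.17] [439.85 -74.54 234.78] 10.05 13.193044018110369
[[ 0.8   0.6  -0.01]
 [ 0.6  -0.8   0.  ]
 [-0.   -0.01 -1.  ]]
```

>>> move_arm --pt "0.1 0.5 0 -0.02 -0.07 -0.5" --pt "0.2 0.95 0 0 0 -1" --pt "0.2 0.95 0 0 0 -1" --pt "0.2 0.95 0 0 0 -1" --pt "0.2 0.95 0 0 0 -0.5" --pt "0.2 0.95 0 0 0 0" --pt "0.2 0.7 0 0 0 0" --pt "0.1 0.4 0 0 0 0" --pt "0 0 0 0 0 0"

```text
t: 11.22
ee_pos: [483.6, 115.5, 234.9]
orientation: [[0.997, 0.074, 0.003], [0.074, -0.997, 0.002], [0.003, -0.002, -1.0]]
contact_force: [0.2, -0.0, -3.6]
opening: 13.0
```

Run:
```python
from h import *
import pickle
st=bot.observe();p=bot.snapshot('wrist');save(p,'w7');print(st['ee_pos'],st['contact_force'],st['orientation'])
s=bot.snapshot('scene');t=bot.snapshot('top');pickle.dump((p,st,s,t),open('w7.pkl','wb'));save(s,'s7');save(t,'t7')
cv2.imwrite('pics/s7a.png',cv2.resize(cv2.imread('pics/s7.png')[140:280,270:420],None,fx=4,fy=4,interpolation=cv2.INTER_CUBIC))
```

```text
[483.56199891 115.46687675 234.90325076] [ 0.23993885 -0.04558593 -3.63153148] [[ 0.99728615  0.07356574  0.00290155]
 [ 0.07356065 -0.99728908  0.0018236 ]
 [ 0.00302784 -0.00160521 -0.99999413]]
```

View pics/w7.png

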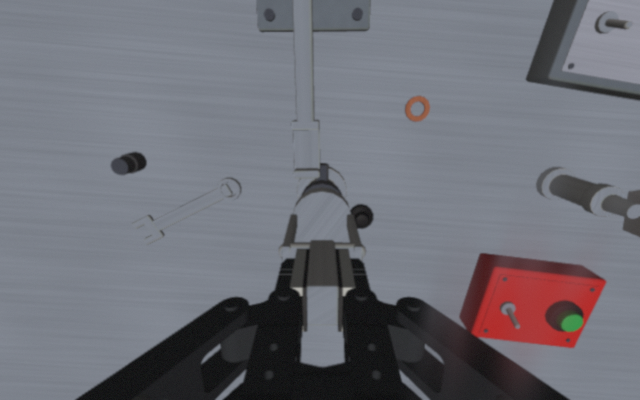

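View pics/s7a.png

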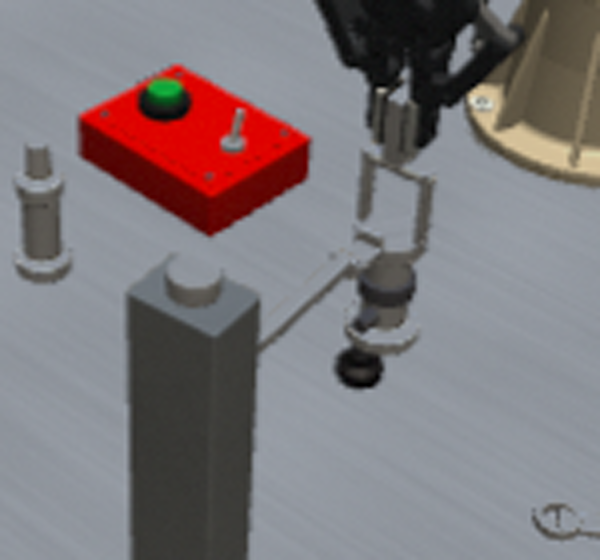

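View pics/t7.png

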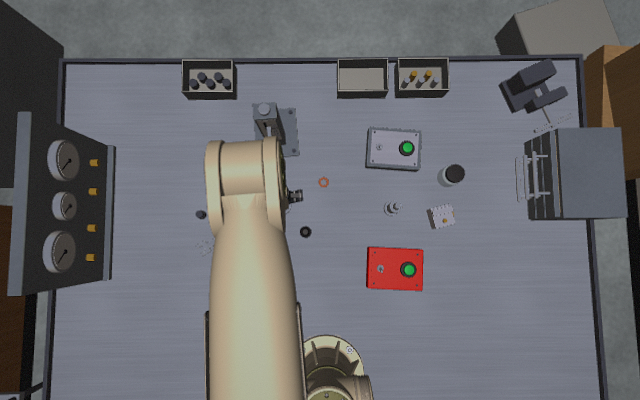

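Run:
```python
import cv2
a=cv2.imread('pics/w7.png')
cv2.imwrite('pics/w7a.png',cv2.resize(a[0:200,240:390],None,fx=3.9,fy=3,interpolation=cv2.INTER_CUBIC)) if 0 else cv2.imwrite('pics/w7a.png',cv2.resize(a[90:210,240:390],None,fx=5,fy=5,interpolation=cv2.INTER_CUBIC))
```

```text
(no output)
```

View pics/w7a.png

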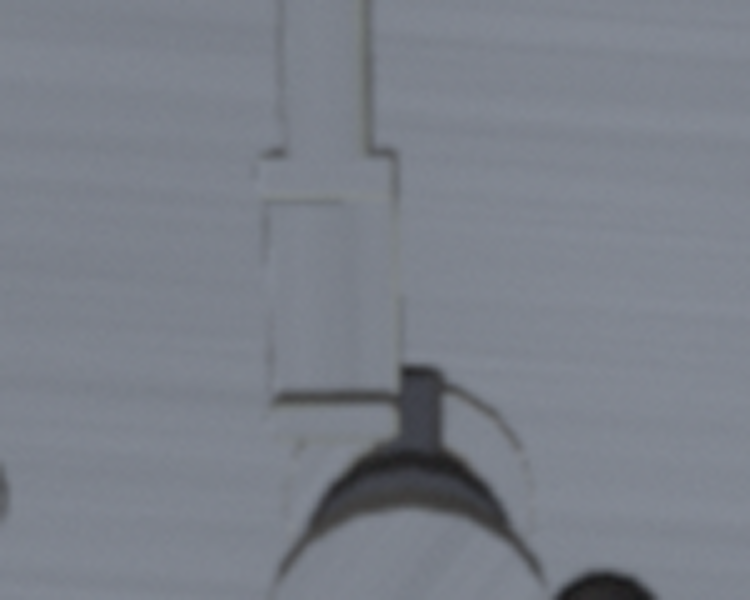

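Run:
```python
from h import *
import pickle
np.set_printoptions(precision=1,suppress=True)
p,st,s,t=pickle.load(open('w7.pkl','rb'))
W=lambda x,y,z:atz(p,(240+x/5,90+y/5),z,st)
for n,a in dict(stop_bl=(260,152,233),stop_br=(398,152,233),stop_fl=(265,200,233),stop_fr=(394,200,233),tip_inl=(272,402,233),tip_inr=(398,400,233),tip_out=(345,440,233),seat_tip_l=(275,394,225),seat_tip_r=(398,392,225),bar_l=(279,5,233),bar_r=(369,5,233),bar_l2=(287,145,233),bar_r2=(364,145,233)).items(): print(n,W(*a))
# plate at top
for n,a in dict(plate_l=(259,29),plate_r=(371,30)).items(): print(n,atz(p,a,5,st))
print(np.degrees(np.arctan2(st['orientation'][1][0],st['orientation'][0][0])))
for v in [(338,201),(364,224)]: pass
```

```text
stop_bl [553.9 138.2 233. ]
stop_br [555.1 122.5 233. ]
stop_fl [548.6 137.4 233. ]
stop_fr [549.7 122.6 233. ]
tip_inl [524.9 135.6 233. ]
tip_inr [526.3 120.4 233. ]
tip_out [520.9 126.5 233. ]
seat_tip_l [524.1 135.9 225. ]
seat_tip_r [525.5 120.5 225. ]
bar_l [569.8 136.8 233. ]
bar_r [570.5 126.8 233. ]
bar_l2 [554.9 135.2 233. ]
bar_r2 [555.6 126.4 233. ]
plate_l [639.8 202.8   5. ]
plate_r [648.5  70.5   5. ]
4.218544610681081
```

>>> move_arm --pt "0 0.32 0 0 0 0" --pt "0 0 0 0 0 0"

```text
t: 11.62
ee_pos: [483.6, 118.8, 235.2]
orientation: [[0.997, 0.077, 0.003], [0.077, -0.997, 0.006], [0.003, -0.005, -1.0]]
contact_force: [-0.1, -0.1, -3.1]
opening: 13.1
```

>>> move_arm --pt "0 0.3 0 0 0 0" --pt "0.3 0.2 0 -0.04 0 0" --pt "0.4 0.05 0 0 0 0" --pt "0 0 0 0 0 0"

```text
t: 12.12
ee_pos: [507.4, 127.7, 235.3]
orientation: [[0.996, 0.089, 0.003], [0.089, -0.996, 0.007], [0.004, -0.006, -1.0]]
contact_force: [0.1, 0.4, -3.2]
opening: 13.2
```

>>> move_arm --pt "0.4 0.03 0 -0.05 0 -0.08" --pt "0.4 0.03 0 0 0 0" --pt "0.2 0 0 0 0 0" --pt "0 0 0 0 0 0"

```text
t: 12.62
ee_pos: [540.3, 125.3, 234.7]
orientation: [[0.997, 0.083, 0.002], [0.083, -0.997, 0.002], [0.002, -0.002, -1.0]]
contact_force: [-0.7, -0.5, -4.1]
opening: 13.0
```

Run:
```python
from h import *
import pickle
st=bot.observe();p=bot.snapshot('wrist');save(p,'w8');print(st['ee_pos'],st['contact_force'],st['orientation'])
s=bot.snapshot('scene');save(s,'s8')
a=cv2.resize(cv2.imread('pics/s8.png')[150:250,300:400],None,fx=4,fy=4,interpolation=cv2.INTER_CUBIC)
b=cv2.resize(cv2.imread('pics/w8.png')[160:360,220:420],None,fx=2,fy=2,interpolation=cv2.INTER_CUBIC)
cv2.imwrite('pics/c8.png',np.hstack([a,b]))
```

```text
[540.28894564 125.34183347 234.65739746] [-0.71985119 -0.52787138 -4.12086014] [[ 0.99653578  0.08314284  0.00192483]
 [ 0.0831383  -0.9965353   0.00232888]
 [ 0.00211179 -0.00216079 -0.99999544]]
```

View pics/c8.png

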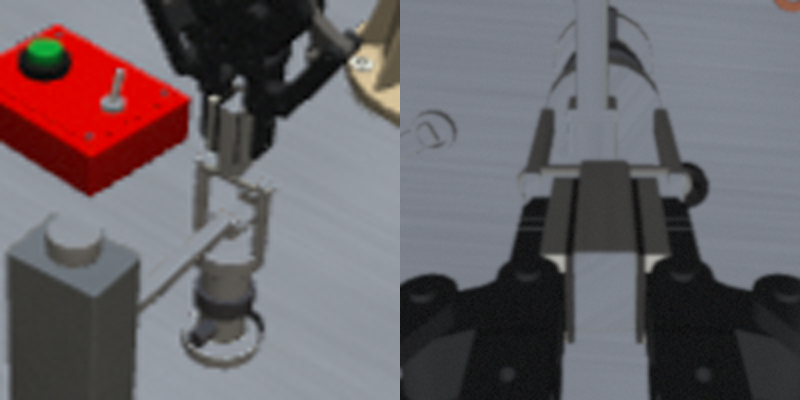

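>>> move_arm --pt "-0.05 0.2 0 -0.01 -0.01 0" --pt "0 0.05 -0.2 0 0 0" --pt "0 0 -0.2 0 0 0" --pt "0 0 -0.2 0 0 0" --pt "0 0 0 0 0 0"

```text
t: 13.35
ee_pos: [537.0, 129.6, 215.4]
orientation: [[0.996, 0.09, 0.002], [0.09, -0.996, 0.004], [0.002, -0.004, -1.0]]
contact_force: [0.1, -0.9, -3.2]
opening: 13.4
```

>>> move_arm --pt "0 0 -0.1 0 0 -0.08" --pt "0 0 -0.1 0 0 0" --pt "0 0 -0.1 0 0 0" --pt "0 0 -0.1 0 0 0" --pt "0 0 -0.1 0 0 0" --pt "0 0 0 0 0 0"

```text
t: 14.1
ee_pos: [537.6, 126.5, 200.1]
orientation: [[0.997, 0.083, 0.003], [0.083, -0.997, 0.007], [0.004, -0.006, -1.0]]
contact_force: [-1.0, -0.2, -1.2]
opening: 13.1
```

```bash
python3 avg.py 6
```

```text
F [-0.68 -0.03 -1.98] sd [0.84 0.54 0.35]
[-1.22 -2.25 -1.95 -2.17 -2.19 -2.12]
E [537.63 126.49 200.35] [537.65 126.51 200.41] 14.35 13.315290789222786
[[ 1.    0.08  0.  ]
 [ 0.08 -1.    0.01]
 [ 0.   -0.01 -1.  ]]
```

>>> move_arm --pt "0 0.03 -0.1 -0.05 0 0" --pt "0 0 -0.1 0 0 0" --pt "0 0 -0.1 0 0 0" --pt "0 0 0 0 0 0" --pt "0 0 0 0 0 0"

```text
t: 15.02
ee_pos: [538.0, 126.1, 191.2]
orientation: [[0.996, 0.085, 0.004], [0.085, -0.996, 0.001], [0.004, -0.001, -1.0]]
contact_force: [-0.1, 0.5, -0.3]
opening: 13.0
```

```bash
python3 avg.py 16
```

```text
F [-0.82  0.42 -0.4 ] sd [0.63 0.39 0.49]
[-0.28 -0.42 -0.78 -1.47 -0.37 -0.72 -0.13 -0.05  0.18  0.17  0.53 -0.66
 -0.4  -0.07 -0.9  -1.  ]
E [538.   126.12 191.19] [538.02 126.12 191.15] 15.775 13.284478286919942
[[ 1.    0.09  0.  ]
 [ 0.09 -1.    0.  ]
 [ 0.   -0.   -1.  ]]
```

>>> move_arm --pt "-0.03 0 -0.05 0 0.02 0" --pt "0 0 -0.05 0 0 0" --pt "0 0 0 0 0 0" --pt "0 0 0 0 0 0"

```text
t: 16.32
ee_pos: [537.9, 126.1, 188.3]
orientation: [[0.996, 0.085, 0.003], [0.085, -0.996, 0.001], [0.003, -0.001, -1.0]]
contact_force: [0.0, -0.3, -0.2]
opening: 13.4
```

```bash
python3 avg.py 16
```

```text
F [-0.01  0.04 -0.  ] sd [0.51 0.52 0.56]
[-0.17 -0.38 -0.73 -0.48  1.16 -0.67  0.62 -0.42  0.59  0.58 -0.25 -0.02
 -0.    0.34 -0.75  0.59]
E [537.94 126.12 188.29] [537.94 126.12 188.26] 17.075 13.331143072702396
[[ 1.    0.09  0.  ]
 [ 0.09 -1.    0.  ]
 [ 0.   -0.   -1.  ]]
```

```bash
cat > look.py <<'E'
from h import *
import sys
n=sys.argv[1];st=bot.observe();p=bot.snapshot('wrist');save(p,'w'+n);s=bot.snapshot('scene');save(s,'s'+n)
print(st['t'],st['ee_pos'],st['contact_force'],st['opening'])
a=cv2.resize(cv2.imread('pics/s%s.png'%n)[150:250,300:400],None,fx=4,fy=4,interpolation=cv2.INTER_CUBIC)
b=cv2.resize(cv2.imread('pics/w%s.png'%n)[160:360,220:420],None,fx=2,fy=2,interpolation=cv2.INTER_CUBIC)
cv2.imwrite('pics/c%s.png'%n,np.hstack([a,b]))
E
python3 look.py 9
```

```text
17.125 [537.94978436 126.11958702 188.28166768] [ 0.18683298 -0.33208891  0.86160713] 13.455944201710814
```

View pics/c9.png

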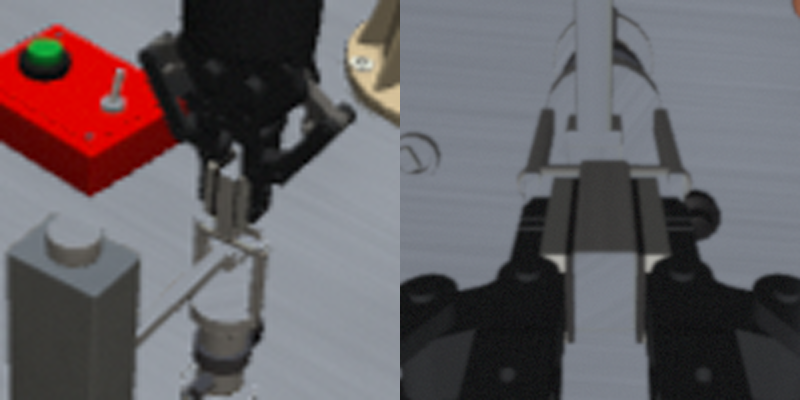

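>>> move_arm --pt "0 0 0 0 0 0" --pt "0 0 0 0 0 0" --pt "0 0 0 0 0 0" --pt "0 0 0 0 0 0" --pt "0 0 0 0 0 0" --claw 0.3

```text
t: 17.85
ee_pos: [538.2, 125.9, 188.3]
orientation: [[0.996, 0.085, 0.003], [0.085, -0.996, 0.001], [0.003, -0.0, -1.0]]
contact_force: [-0.5, -0.2, 0.3]
opening: 30.0
```

```bash
python3 look.py 10
```

```text
17.85 [538.17283801 125.93528674 188.30675317] [-0.4515699  -0.22128285  0.3393716 ] 29.989635686178026
```

View pics/c10.png

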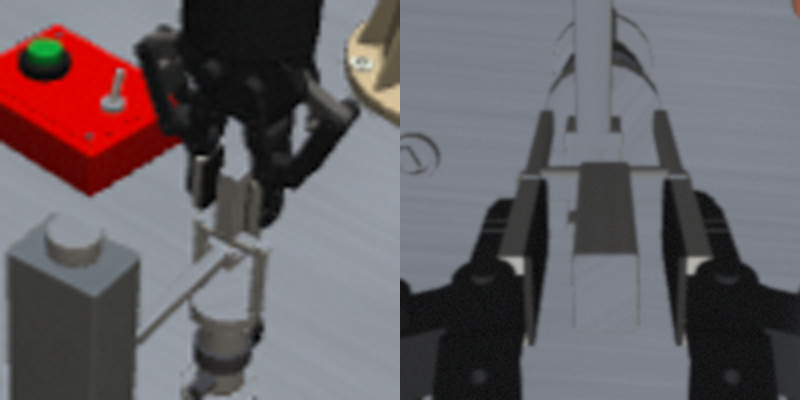

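>>> move_arm --pt "0 0 0 0 0 0" --pt "0 0 0 0 0 0" --pt "0 0 0.3 0 0 0" --pt "0 0 0.6 0 0 0" --pt "0 0 0.8 0 0 0" --pt "0 0 0.8 0 0 0" --pt "0 0 0.6 0 0 0" --pt "0 0 0 0 0 0" --claw -0.4

```text
t: 18.95
ee_pos: [538.1, 126.0, 287.1]
orientation: [[0.996, 0.085, 0.005], [0.085, -0.996, 0.001], [0.005, -0.001, -1.0]]
contact_force: [-0.2, -0.3, 0.3]
opening: 59.5
```

```bash
python3 look.py 11
```

```text
18.95 [538.07560931 125.98226624 287.05331128] [-0.18572975 -0.3451433   0.29476137] 59.4580494307776
```

View pics/c11.png

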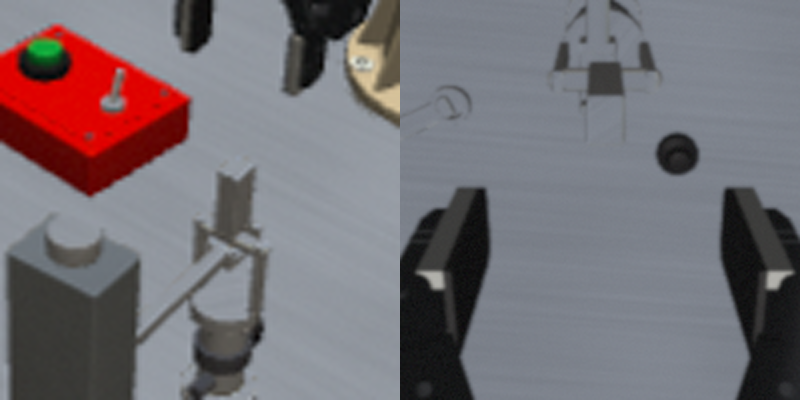

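>>> move_arm --pt "0 -0.6 0 0 0.03 0" --pt "0.2 -1 0 0 0 0" --pt "0.3 -1 0 0 0 0" --pt "0.4 -1 0 0 0 0" --pt "0.4 -1 0 0 0 0" --pt "0.4 -1 0 0 0 0" --pt "0.4 -1 0 0 0 0" --pt "0.4 -1 -0.4 0 0 0" --pt "0.4 -1 -0.4 0 0 0" --pt "0.4 -1 -0.4 0 0 0" --pt "0.4 -1 -0.4 0 0 0" --pt "0.2 -0.8 -0.4 0 0 0" --claw 1

```text
t: 20.55
ee_pos: [648.0, -238.2, 212.0]
orientation: [[0.996, 0.082, -0.022], [0.082, -0.997, 0.002], [-0.022, -0.004, -1.0]]
contact_force: [0.1, -0.4, 0.1]
opening: 0.2
```

>>> move_arm --pt "0 0 -0.5 0 0 0" --pt "0 0 0 0 0 0"

```text
t: 20.8
ee_pos: [645.9, -241.8, 192.7]
orientation: [[0.997, 0.079, -0.028], [0.079, -0.997, 0.004], [-0.027, -0.007, -1.0]]
contact_force: [-0.2, 0.1, -0.0]
opening: 0.4
```

Run:
```python
from h import *
import pickle
st=bot.observe();p=bot.snapshot('wrist');save(p,'w12');pickle.dump((p,st),open('w12.pkl','wb'));print(st['ee_pos'],st['orientation'],st['opening'],bot.search_frame(p,'log_button'))
```

```text
[ 645.869938   -241.83648629  192.70108523] [[ 0.99652963  0.07850724 -0.0276644 ]
 [ 0.07865672 -0.99689225  0.00435554]
 [-0.02723648 -0.00651642 -0.99960778]] 0.4167387167998107 [{'box': [314.5, 153.6, 340.1, 185.8], 'confidence': 0.95}]
```

View pics/w12.png

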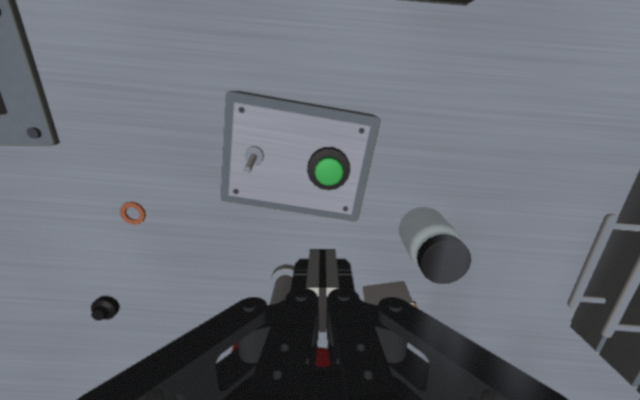

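Run:
```python
from h import *
import pickle
np.set_printoptions(precision=1,suppress=True)
p,st=pickle.load(open('w12.pkl','rb'))
s=bot.snapshot('scene');t=bot.snapshot('top')
def green(q,roi):
    c=q['color'].astype(int);m=(c[...,1]>c[...,0]+60)&(c[...,1]>c[...,2]+50)&(c[...,1]>90)
    k=np.zeros(m.shape,bool);k[roi[1]:roi[3],roi[0]:roi[2]]=1;ys,xs=np.nonzero(m&k);return (xs.mean(),ys.mean()),len(xs),xs.max()-xs.min()+1,ys.max()-ys.min()+1
g=[(p,green(p,(300,140,360,200)),st),(s,green(s,(205,195,250,225)),None),(t,green(t,(395,135,420,160)),None)]
for a in g: print(a[1],atz(a[0],a[1][0],60,a[2]),atz(a[0],a[1][0],70,a[2]))
print(tri([ray(a[0],a[1][0],a[2]) for a in g]))
for z in (55,65,75):
    c=atz(p,g[0][1][0],z,st);print(z,proj(p,[c+[0,15,0],c-[0,15,0]],st))
```

```text
((np.float64(328.35540069686414), np.float64(171.2560975609756)), 574, np.int64(28), np.int64(27)) [ 655.1 -246.3   60. ] [ 657.6 -246.    70. ]
((np.float64(225.16071428571428), np.float64(210.19642857142858)), 56, np.int64(11), np.int64(7)) [ 649.3 -251.8   60. ] [ 656.1 -241.3   70. ]
((np.float64(404.8888888888889), np.float64(144.88888888888889)), 18, np.int64(6), np.int64(6)) [ 664.3 -242.6   60. ] [ 662.  -240.5   70. ]
(array([ 658.8, -242.1,   71.5]), [np.float64(3.9123413449652635), np.float64(2.8014779668904106), np.float64(3.4593511926817833)])
55 [[314.2 170.1]
 [342.5 172.4]]
65 [[313.7 170.1]
 [343.  172.4]]
75 [[313.2 170.1]
 [343.5 172.4]]
```

>>> move_arm --pt "0.25 -0.12 -0.5 -0.03 -0.2 0" --pt "0 0 -1 0 0 0" --pt "0 0 -1 0 0 0" --pt "0 0 -1 0 0 0" --pt "0 0 -0.7 0 0 0" --pt "0 0 0 0 0 0"

```text
t: 21.75
ee_pos: [659.1, -243.0, 75.5]
orientation: [[0.996, 0.086, 0.018], [0.086, -0.996, -0.008], [0.017, 0.01, -1.0]]
contact_force: [0.4, 0.2, 0.4]
opening: -0.0
```

>>> move_arm --pt "-0.15 -0.1 -0.4 0.05 0.1 0" --pt "0 0 -0.3 0 0 0" --pt "0 0 0 0 0 0"

```text
t: 22.12
ee_pos: [656.3, -246.8, 56.8]
orientation: [[0.996, 0.086, 0.008], [0.086, -0.996, -0.003], [0.007, 0.004, -1.0]]
contact_force: [-0.4, 0.6, 0.7]
opening: -0.1
```

Run:
```python
from h import *
st=bot.observe();p=bot.snapshot('wrist');save(p,'w13');s=bot.snapshot('scene');save(s,'s13')
print(st['t'],st['ee_pos'],st['contact_force'])
a=cv2.resize(cv2.imread('pics/s13.png')[150:250,180:280],None,fx=4,fy=4,interpolation=cv2.INTER_CUBIC)
b=cv2.resize(cv2.imread('pics/w13.png')[160:360,220:420],None,fx=2,fy=2,interpolation=cv2.INTER_CUBIC)
cv2.imwrite('pics/c13.png',np.hstack([a,b]))
```

```text
22.125 [ 656.29404861 -246.75475755   56.80925348] [-0.36220161  0.58580547  0.68050971]
```

View pics/c13.png

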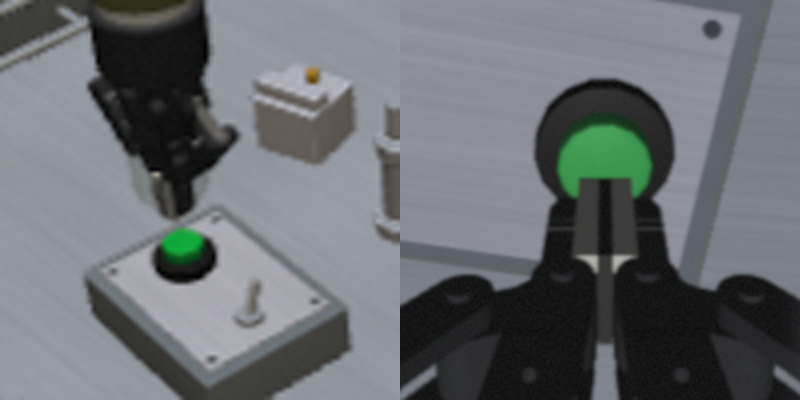

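Run:
```python
from h import *
st=bot.observe();p=bot.snapshot('wrist')
for z in (62,70): print(atz(p,(322.5,242),z,st))
print(st['ee_pos'])
```

```text
[ 654.90492973 -247.09953932   62.        ]
[ 658.72603037 -246.72779706   70.        ]
[ 656.6632283  -246.99408062   57.58545905]
```

Aligned. Descending towards the button in small steps.

>>> move_arm --pt "0 0 -0.25 0 0.04 0" --pt "0 0 -0.25 0 0 0" --pt "0 0 -0.2 0 0 0" --pt "0 0 0 0 0 0"

```text
t: 22.78
ee_pos: [656.9, -246.9, 35.5]
orientation: [[0.996, 0.087, 0.003], [0.087, -0.996, -0.004], [0.003, 0.004, -1.0]]
contact_force: [-0.2, 0.4, 0.1]
opening: 0.0
```

>>> move_arm --pt "0 0 -0.1 0 0 0" --pt "0 0 -0.1 0 0 0"

```text
t: 23.02
ee_pos: [657.1, -247.0, 29.7]
orientation: [[0.996, 0.087, 0.004], [0.087, -0.996, -0.004], [0.003, 0.005, -1.0]]
contact_force: [-1.5, 0.5, 3.1]
opening: -0.0
```

>>> move_arm --pt "0 0 -0.1 0 0 0"

```text
t: 23.15
ee_pos: [657.1, -247.0, 27.2]
orientation: [[0.996, 0.087, 0.004], [0.087, -0.996, -0.004], [0.004, 0.005, -1.0]]
contact_force: [-1.8, 0.3, 3.8]
opening: 0.1
```

>>> move_arm --pt "0 0 -0.08 0 0 0"

```text
t: 23.28
ee_pos: [657.2, -247.1, 26.0]
orientation: [[0.996, 0.087, 0.005], [0.087, -0.996, -0.005], [0.004, 0.005, -1.0]]
contact_force: [-5.3, 2.2, 14.3]
opening: 0.3
```

>>> move_arm --pt "0 0 -0.05 0 0 0"

```text
t: 23.4
ee_pos: [657.2, -247.1, 26.1]
orientation: [[0.996, 0.087, 0.005], [0.087, -0.996, -0.005], [0.005, 0.006, -1.0]]
contact_force: [-3.8, 2.1, 11.7]
opening: -0.1
```

Bottomed out at 14 N: fully pressed. Retreating.

>>> move_arm --pt "0 0 0.2 0 0 0" --pt "0 0 0.6 0 0 0" --pt "0 0 1 0 0 0" --pt "0 0 1 0 0 0" --pt "0 0 1 0 0 0" --pt "0 0 0.5 0 0 0" --pt "0 0 0 0 0 0"

```text
t: 24.28
ee_pos: [657.7, -247.4, 162.2]
orientation: [[0.996, 0.087, 0.008], [0.087, -0.996, -0.007], [0.007, 0.007, -1.0]]
contact_force: [0.6, 0.5, -0.6]
opening: -0.1
```

```bash
python3 look.py 14
python3 - <<'E'
from h import *
t=bot.snapshot('top');save(t,'t14')
a=cv2.resize(cv2.imread('pics/s14.png')[130:250,190:400],None,fx=3.5,fy=3.5,interpolation=cv2.INTER_CUBIC);cv2.imwrite('pics/s14a.png',a)
E
```

```text
24.275 [ 657.71836995 -247.41434562  162.20202594] [ 0.56325145  0.45297997 -0.55832862] -0.05551805060350397
```

View pics/s14a.png

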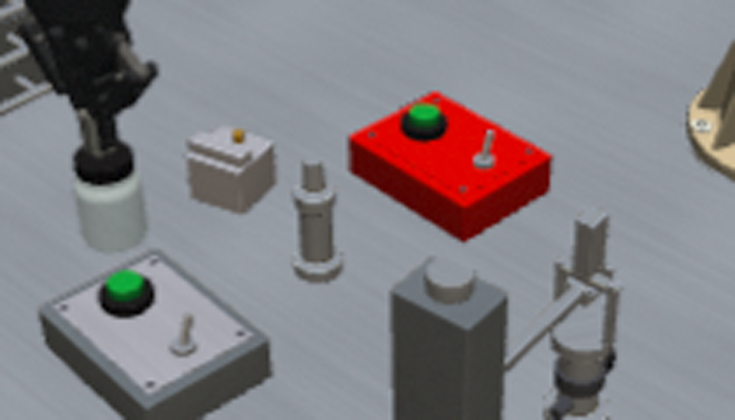

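View pics/t14.png

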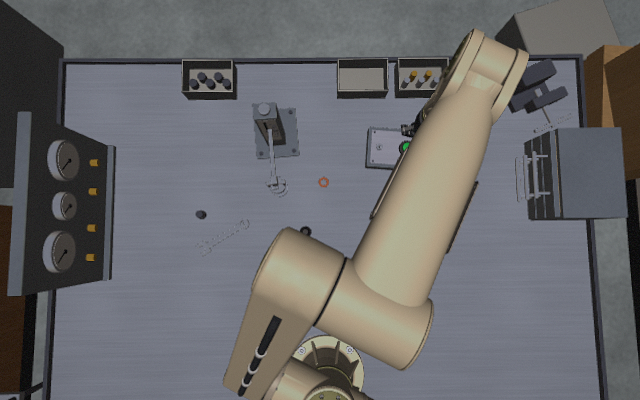

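The injector hangs still on the hook, the button is back up, everything else is unmoved, and the gripper is clear of the bench. I'm handing the job in.

```bash
python3 -c "
from plant import bot
print(bot.job_done())"
```

```text
the job is handed in; nothing more can be done
None
```

The injector hangs by its yoke on the scale hook, and I logged the reading with the button on the grey console. I handed the job in at about 24 s.

- **Lowering and release:** The injector weighed about 3.3 N once lifted. I lowered it in stages until the averaged vertical force on the tool was 0.00 N (spread 0.56 N over 16 samples). The hook had then sunk about 24 mm, well short of an overload. The pictures before and after release show no visible shift, but I did not measure the hook's speed at release.
- **Button:** I pressed it about 5 s after letting go. It bottomed out with a brief 14 N on the tool, and the last picture shows it back up.
- **Last checks:** The final pictures show the injector hanging on the seat, the other items I could see where they were, and the robot touching nothing. In the top view the arm hides some of them.
- **What disagreed:**
  - The first grasp closed on nothing, just above the tab, and touched nothing. The fingertips really end about 37 mm behind the reported TCP, as seen in the wrist and scene pictures, and I allowed for that afterwards.
  - The first hook position from the top camera was about 5 mm off the wrist-camera one in x. I used the wrist value, and it fit.

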